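Weigh a bisque beaker on the loading-lever balance

ROBOT

A 6-joint arm with a two-finger parallel gripper is mounted at the origin on the work surface. World frame = base frame: x ahead of the robot, y to its left, z up, the work surface at z = 0. Lengths are in m, angles in degrees, forces in N, time in s.
With the tool pointing down it reaches from about 0.4 to 0.825 m from the base axis. Payload 7 kg.
Tool frame: the origin (TCP) lies midway between the tips of the shut fingers; the grasp point (between the pads) lies ctrl.grasp_offset behind it (ctrl.grasp_offset is the distance from the TCP to the grasp point, in m); z points along the fingers, y is the line along which they close (so a half turn about z gives the same grasp; the last joint's range is limited). The gripper opens to 88 mm and grips with 3 to 60 N. Pads are 19 mm wide; open, the fingers measure 130 mm over their backs; the gripper's body (78 mm by 193 mm) begins 47 mm behind the grasp point.
Start: joints at [83.256, 20.546, 0.682, 0, -70.136, -16.507], TCP at [0.266, 0.62, 0.227] pointing down, gripper open.
Joint ranges: [-176.03, 176.03], [-82.01, 121.73], [-58.28, 71.71], [-173.87, 95.51], [-174.79, -0.11], [-173.66, 173.66]. Speed limits (degrees/s): [136.94, 136.94, 172.46, 180, 180, 180].

INTERFACE

Orientations are given as [roll, pitch, yaw] about the fixed x, y, z axes, in that order (R = Rz(yaw) Ry(pitch) Rx(roll)).
In Python, from plant import ctrl gives the robot as it stands. The module is installed in compiled form; this text tells all that it offers.
- The arm moves only by the tool send_rows, never from a script. Its argument "increments" is a list that holds one entry, the list of rows, each a list of 4 numbers: the shift along the world's x, y, z normalised to -1 to 1, where 1 is 0.2 m, then the turn about the world's z normalised to -1 to 1, where 1 is 1.5 rad. In form: [[[x, y, z, roll], ...]]. A call has 1 to 12 rows; each row is the pose to reach, as a shift and turn from the pose commanded when the call began; what a row does not reach only later rows make up. A row lasts 1/8 s, in which the tool goes at most 62.5 mm and 10.7 degrees, less where a joint would pass 70% of its speed; a pose out of reach is approached as far as the arm can. A call with a number of a shift or a turn outside -1 to 1 is refused whole. A call with a gripper value outside its range is refused whole. "jaw" is the opening, from 0 (shut) to 1 (fully open), set as the call begins (left out, the last holds). The fingers move at their own pace and stop on an object; the grip force is fixed at half the most. Time passes only in rows, so rows that repeat a pose let the fingers close. It gives the time, the measured TCP pose, the force, the opening and the grip force at its end, in the units of the state.
- ctrl.get_obs(): the state, without advancing time (a new reading comes with each control period).
- ctrl.snapshot(name): name is "scene" or "top"; returns the picture (400x640x3 uint8, red, green, blue); there is no depth.
- ctrl.calibration(name): a dict with "mtx" (3x3 intrinsics, pixels), "eye" and "attitude" of the camera in the world. Camera axes: x right, y up, looking along -z (the intrinsics and any distortion apply to the point x, -y, -z); pixel columns grow to the right and rows downward; lengths in m; the calibration is good to about 2 mm. A picture is of the moment at which its call begins. calibration takes no time and is no camera call.
- ctrl.close_job(): hands the job in; it is judged then, once.
Trained networks look in the newest picture that a camera, given by its name, has taken for a name from the list of things; names that differ only in an ending like _2 or _b are one class to them, and where a whole thing is asked for, a point or a joint stands for the part that bears it (a point fixed in the world has none). Each returns a list of dicts, best first, with "conf" (0 to 1); they miss things now and then, are a little off and sometimes report something else, mostly with a low value. They report only what shows in the picture. A call takes as long as a camera call.
- ctrl.trace(thing, camera): "mask" (400x640 bool, what is visible of it) and "bbox" ([left, top, right, bottom] in pixels, round what is visible of it).
- ctrl.spot_point(thing, camera): "pixel" ([row, column] in pixels: a listed point, or the origin of a listed thing).
The state is a dict: "clock": time; "joint_pos": joint angles; "qvel": joint speeds; "tau": joint torques, N m; "tool_pos": TCP position; "orientation": TCP orientation; "force": force on the tool from outside, world axes, zero at the start; "moment": the same for the moment, N m; "opening": finger opening in m; "gripper_force": force on a finger pad.
Only numpy, scipy, OpenCV 4.12 (cv2) and the standard library are available. Lean on these libraries where they do the work, as an engineer would, in place of code of your own. Each camera call takes 0.05 s, during which the arm holds its last target. There are 200 camera calls.

TASK

Weigh the terracotta beaker on the lever balance: set it upright in the middle of the empty pan and let go, gently so that the beam does not slam, and only then bring the loading lever over to the right until the pointer floats at zero. Let go of the lever and leave the beam calm, with the pointer staying inside the green zero band; watch it stay there for six seconds without leaving the band before you call it done. Do not tip the beaker and do not disturb the other things on the table.

Things in the scene. Friction and masses are not known exactly. Their poses are not given: they have to be found in the camera images.
- balance: Fixed grey-blue bench balance with one pan; origin on the table under the beam's pivot, z up, x away from its front (front with the lever faces -x, roughly to the robot), y along the level beam to the pan. Foot 150 (x) by 260 mm (y), 28 high, and a rail 44 wide to y = -345 mm with the pointer scale. Beam pivot 145 mm up. Position and yaw (within 0.15 rad) vary.
- beam (a joint): Tilt of the brass beam (rad): 0 level, pointer at zero; positive = pan up, pointer down. Stops at +-0.13; green band +-0.05. At rest at 0 at the start. Swings nearly without friction, period 2 to 3 s, damping ratio 0.03. Loaded inertia 0.077 kg m2. Torque on it: 0.32 N m/rad x (lever - beam), from a spring, minus the load's, minus K x beam, K 0.12 nominal (0.06 to 0.2, hidden).
- pointer_tip (a point): Tip of the thin red pointer at the beam's other end, 303 mm from the pivot, at y = -303 mm of the balance, 145 mm above the table when level; it travels 39 mm up and down beside a cream scale plate, whose green band (30 mm tall, black line in its middle) is zero.
- pan: Round shallow aluminium pan: flat floor 110 mm across, rim 140 mm across, 8 mm above the floor; origin on the beam's end, 25 mm under the middle of the floor. Linked so that it stays level as it goes 26 mm up or down; where on it the beaker stands does not change the weight shown.
- pan_floor (a point): Middle of the pan's floor, where the beaker is to stand: 200 mm from the pivot along the balance's +y, 170 mm above the table when the beam is level, 144 mm when the pan is down on its stop.
- lever (a joint): Angle of the loading lever (rad): 0 at the start, leaning 0.6 rad from upright to the pan; grows up to 1.4 as the knob goes to the right (the balance's -y, away from the pan) and lifts the pan through a spring. Friction (about 5 N at the knob) keeps it where it is left. With the beaker on, level needs somewhere from 0.5 to 1.3.
- lever_knob (a point): Grip point on the lever's knob: black round bar with red ends, 18 mm in diameter, 42 mm long, lying along the balance's x; 69 mm in front of the beam, 187 mm up at the start. Pinch it from above, fingers closing along the balance's y; the bar turns in the grip. The lever bar meets it 21 mm behind this point.
- lever_pivot (a point): Point on the lever's axis, which runs along the balance's x, 80 mm above the table; in line with the grip point. The knob runs on a circle of 130 mm about it: at lever angle q it is at y = 130 sin(0.6 - q), z = 130 cos(0.6 - q) mm from here, in the balance's axes.
- beaker: The beaker to weigh: bisque-fired terracotta, orange-red with small dark marks, a straight open cylinder 64 mm across, 80 mm tall, wall 4.5 mm; origin in the middle of its underside, z along its axis. Nominal 140 g (84 to 210 g). Starts upright on the table, to the front right of the balance.
- damp_mug: Bystander: dark brown damp clay mug, 80 mm across, 100 mm tall, on a wooden board at the right; origin under its middle.
- tub: Bystander: white plastic tub, 96 mm across, 70 mm tall, at the left; origin under its middle.
- pinecone: Bystander: brown pine cone, about 75 mm across and 68 mm tall, at the left; origin under its middle.
- brush: Bystander: green-handled brush, 190 mm long, lying at the left; origin under its middle.
- phone: Bystander: black phone, 75 by 152 by 10 mm, lying at the right; origin under its middle.

How it is judged:
By the outcome, as a careful person would: the job done as asked, in the order asked, and still so for the second after the job is handed in, with the robot touching nothing.
It also fails if it takes over 64 s, if anything falls off the work surface, if the arm or the gripper's body presses on something with over 40 N, if the wrist force passes 120 N, or if a joint passes its speed limit or range.

## Working session

There is one attempt and no reset: what is moved stays moved. The work goes in short steps, Python scripts to look and compute and a tool call to move; the robot and the scene stay as the last step left them, time stands still between calls to the robot, and variables do not carry over. Pictures are saved under pics/ and viewed, at most 10 in all, crops included, and the job is handed in when it is done.

Besides the shell and the picture viewer there is one more tool, called after "Call:" as name([rows], argument=value, ...), one row to a line, values as JSON. send_rows: Moves the arm, as the interface text tells. Its arguments: {"type":"object","properties":{"increments":{"type":"array"},"jaw":{"type":"number"}},"required":["increments"]}

```bash
mkdir -p pics; cat > h.py <<'E'
import numpy as np, cv2
from plant import ctrl
def ray(cam,row,col):
    c=ctrl.calibration(cam); M=np.array(c['mtx']); 
    A=np.array(c['attitude'],float)
    if A.shape!=(3,3):
        from scipy.spatial.transform import Rotation as R
        A=R.from_euler('xyz',A,degrees=True).as_matrix()
    d=np.linalg.inv(M)@[col,row,1]
    return np.array(c['eye']),A@np.array([d[0],-d[1],-d[2]])
def atz(cam,px,z):
    e,d=ray(cam,*px); return e+d*(z-e[2])/d[2]
def tri(p1,p2):
    e1,d1=ray('scene',*p1); e2,d2=ray('top',*p2)
    s=np.linalg.lstsq(np.c_[d1,-d2],e2-e1,rcond=None)[0]
    a,b=e1+s[0]*d1,e2+s[1]*d2
    return (a+b)/2,np.linalg.norm(a-b)
E
python3 - <<'E'
from h import *
np.set_printoptions(precision=4,suppress=True)
for c in('scene','top'):
    im=ctrl.snapshot(c); cv2.imwrite(f'pics/{c}0.png',im[...,::-1]); print(c,ctrl.calibration(c))
P={}
for t in('beaker','pan_floor','lever_knob','lever_pivot','pointer_tip','balance'):
    for c in('scene','top'):
        r=ctrl.spot_point(t,c); print(t,c,[(np.round(x['pixel'],1),round(x['conf'],2)) for x in r[:2]])
        if r:P[t,c]=r[0]['pixel']
    if (t,'scene') in P and (t,'top') in P: print('  ',*tri(P[t,'scene'],P[t,'top']))
print({k:ctrl.get_obs()[k] for k in('clock','tool_pos','orientation','opening')},ctrl.grasp_offset)
E
```

```text
scene {'mtx': array([[488.8359,   0.    , 313.3997],
       [  0.    , 488.8359, 199.5665],
       [  0.    ,   0.    ,   1.    ]]), 'eye': array([ 1.1611, -0.471 ,  1.3907]), 'attitude': array([32.8385, -0.6787, 56.0381])}
top {'mtx': array([[481.5375,   0.    , 325.3214],
       [  0.    , 481.5375, 204.188 ],
       [  0.    ,   0.    ,   1.    ]]), 'eye': array([ 0.2021, -0.0038,  1.7727]), 'attitude': array([ 10.3869,   0.073 , -89.6482])}
beaker scene [(array([242.3, 240.4]), 0.62)]
beaker top [(array([231.5, 394.6]), 0.69)]
   [ 0.4289 -0.249   0.0018] 0.01627843740741829
pan_floor scene [(array([193.9, 381.3]), 0.98)]
pan_floor top [(array([172. , 282.5]), 0.55)]
   [0.6102 0.1534 0.1739] 0.014580363663638381
lever_knob scene [(array([190.6, 333.2]), 0.81)]
lever_knob top [(array([195.8, 312.7]), 0.78)]
   [0.5243 0.0445 0.1759] 0.003661954336598566
lever_pivot scene [(array([219. , 310.5]), 0.86)]
lever_pivot top [(array([200.9, 336.5]), 0.71)]
   [ 0.5246 -0.0374  0.0858] 0.004794204332984831
pointer_tip scene [(array([278.6, 229.3]), 0.6)]
pointer_tip top [(array([178.2, 422.7]), 0.77)]
   [ 0.5919 -0.3415  0.1466] 0.009910575781931363
balance scene [(array([247.2, 323.5]), 0.67)]
balance top [(array([187., 336.]), 0.82), (array([193.4, 454.4]), 0.47)]
   [ 0.5939 -0.0356  0.0056] 0.008338365191021263
{'clock': 0.7, 'tool_pos': array([0.2664, 0.6201, 0.2266]), 'orientation': array([179.9997,   0.0012, -23.2511]), 'opening': 0.08775100225560692} 0.0188
```

View pics/scene0.png

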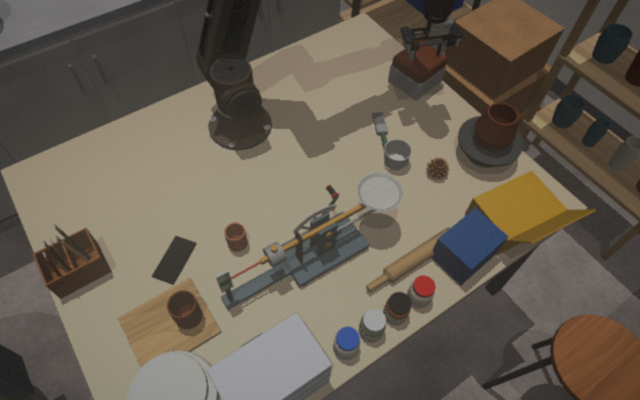

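View pics/top0.png

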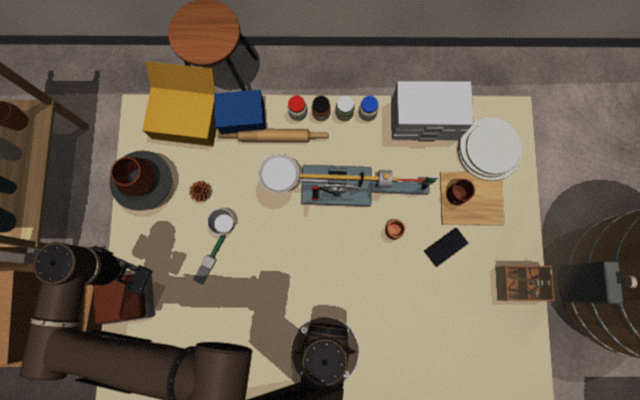

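```bash
python3 - <<'E'
from h import *
np.set_printoptions(precision=4,suppress=True)
# masks: beaker, pan ; fit known shape silhouettes
for t in('beaker','pan','lever'):
    for c in('scene','top'):
        r=ctrl.trace(t,c)
        for x in r[:2]:
            m=x['mask']; ys,xs=np.nonzero(m); print(t,c,round(x['conf'],2),x['bbox'],m.sum(),ys.mean().round(1),xs.mean().round(1))
from scipy.optimize import minimize
def proj(cam,P):
    c=ctrl.calibration(cam); from scipy.spatial.transform import Rotation as R
    A=R.from_euler('xyz',c['attitude'],degrees=True).as_matrix()
    q=(P-c['eye'])@A; q=q*[1,-1,-1]; q=q@np.array(c['mtx']).T; return q[:,:2]/q[:,2:]
th=np.linspace(0,2*np.pi,60)[:-1]
def cyl(x,y,zs,r): return np.concatenate([np.c_[x+r*np.cos(th),y+r*np.sin(th),0*th+z] for z in zs])
def fit(t,zs,r,x0):
    for cams in(('scene',),('top',),('scene','top')):
        M={c:ctrl.trace(t,c)[0]['mask'] for c in cams}
        def f(v):
            s=0
            for c in cams:
                h=cv2.convexHull((proj(c,cyl(v[0],v[1],zs,r))*16).astype(np.int32))
                im=np.zeros((400,640),np.uint8); cv2.fillPoly(im,[h],1,shift=4)
                s+=1-(im.astype(bool)&M[c]).sum()/(im.astype(bool)|M[c]).sum()
            return s
        o=minimize(f,x0,method='Nelder-Mead',options=dict(initial_simplex=[x0,[x0[0]+.02,x0[1]],[x0[0],x0[1]+.02]])); print(t,cams,o.x,o.fun)
fit('beaker',(0,.08),.032,[.43,-.25])
fit('pan',(.17,.178),.07,[.61,.155])
E
```

```text
beaker scene 0.8 [228.2, 221.8, 248.1, 250.8] 540 237.2 235.6
beaker top 0.5 [386.3, 219.3, 406.7, 238.9] 300 229.7 395.1
pan scene 0.69 [360.5, 171.6, 405.3, 209.4] 1427 191.6 379.8
pan scene 0.45 [216.5, 171.3, 402.3, 308.7] 8025 240.7 317.0
pan top 0.7 [256.2, 155.2, 300.1, 196.9] 1224 173.5 278.5
lever scene 0.75 [324.6, 188.1, 373.7, 232.7] 265 207.9 343.4
lever scene 0.15 [428.6, 157.3, 447.4, 177.4] 344 168.0 437.7
lever top 0.62 [295.6, 178.6, 340.8, 202.3] 269 188.3 319.2
beaker ('scene',) [ 0.4297 -0.2516] 0.07560137457044669
beaker ('top',) [ 0.4258 -0.2521] 0.12536443148688048
beaker ('scene', 'top') [ 0.4291 -0.2514] 0.2092019058963669
pan ('scene',) [0.6024 0.1636] 0.07397793640493189
pan ('top',) [0.5989 0.161 ] 0.09867452135493371
pan ('scene', 'top') [0.6023 0.162 ] 0.17707253886010366
```

The scene view shows the beaker at about (235,237), the pan at (380,192), the knob at (333,190) and the scale at (225,283). The top view agrees: beaker (395,229), pan (279,174). Balance yaw is about -0.02 rad, the beaker is at (0.429,-0.251) and the pan at (0.602,0.162).

Next I move over to the beaker.

Call:
send_rows([
  [[0.19,-0.25,0.05,0.07],[0.38,-0.5,0.1,0.14],[0.57,-0.75,0.15,0.2],[0.77,-1,0.167,0.2565],[0.77,-1,0.167,0.2565]],
], jaw=1)

```text
clock: 2.02
tool_pos: [0.4225, 0.4173, 0.261]
orientation: [-179.9, -0.0, -1.4]
force: [0.5, 0.7, -0.6]
opening: 0.0876
gripper_force: 0.0
```

Call:
send_rows([
  [[0.04,-0.25,0,0],[0.08,-0.5,0,0],[0.1,-0.75,0,0],[0.1,-1,0,0]],
])

```text
clock: 2.52
tool_pos: [0.4403, 0.2192, 0.2599]
orientation: [-180.0, -0.0, -1.2]
force: [0.9, -0.2, 0.2]
opening: 0.088
gripper_force: 0.0
```

Call:
send_rows([
  [[0,-0.25,0,0],[0,-0.5,0,0],[0,-0.75,0,0],[0,-1,0,0]],
])

```text
clock: 3.02
tool_pos: [0.4403, 0.0192, 0.2602]
orientation: [-180.0, -0.0, -1.2]
force: [1.3, -0.7, -0.5]
opening: 0.0875
gripper_force: 0.0
```

Call:
send_rows([
  [[0,-0.25,0,0],[0,-0.5,0,0],[0,-0.75,0,0],[0,-1,0,0],[0,-1,0,0]],
])

```text
clock: 3.65
tool_pos: [0.4403, -0.1821, 0.2596]
orientation: [180.0, 0.0, -1.5]
force: [0.1, 0.2, -0.0]
opening: 0.088
gripper_force: 0.0
```

Call:
send_rows([
  [[-0.03,-0.18,-0.1,0],[-0.057,-0.357,-0.3,0],[-0.057,-0.357,-0.55,0],[-0.057,-0.357,-0.8,0],[-0.057,-0.357,-0.8,0]],
])

```text
clock: 4.28
tool_pos: [0.4268, -0.2499, 0.0972]
orientation: [-179.9, 0.4, -1.2]
force: [-0.3, -0.4, 0.6]
opening: 0.0873
gripper_force: 0.0
```

```bash
python3 - <<'E'
from h import *
im=ctrl.snapshot('scene'); cv2.imwrite('pics/a.png',cv2.resize(im[150:300,150:350,::-1],None,fx=4,fy=4,interpolation=cv2.INTER_CUBIC))
f=[]
for i in range(4):
    ctrl.snapshot('top'); f.append(ctrl.get_obs()['force'])
print(np.round(f,2),ctrl.get_obs()['tool_pos'])
E
```

```text
[[ 0.94  0.63  1.1 ]
 [ 1.14 -0.51  0.84]
 [-0.59 -1.03 -0.15]
 [-0.26  0.03  0.61]] [ 0.43085523 -0.25122649  0.10220759]
```

View pics/a.png

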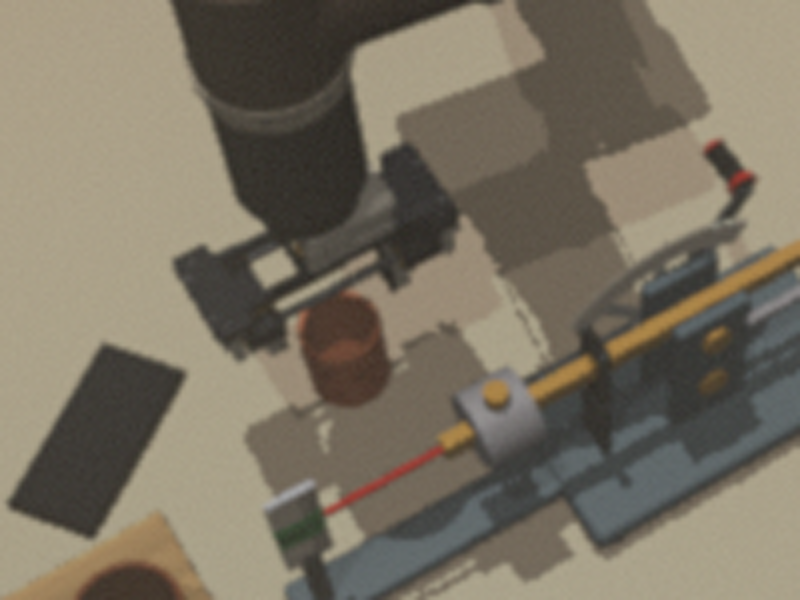

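The open fingers straddle the beaker (rim at crop (342,325)), with clearance on both sides. I'll go down and grip it.

Call:
send_rows([
  [[0,0,-0.1,0],[0,0,-0.2,0],[0,0,-0.29,0],[0,0,-0.29,0]],
])

```text
clock: 5.03
tool_pos: [0.4292, -0.2511, 0.0424]
orientation: [180.0, -0.0, -1.2]
force: [-0.7, 0.7, 0.6]
opening: 0.0873
gripper_force: 0.0
```

Call:
send_rows([
  [[0,0,0,0],[0,0,0,0],[0,0,0,0],[0,0,0,0],[0,0,0,0],[0,0,0,0]],
], jaw=0)

```text
clock: 5.78
tool_pos: [0.4296, -0.2513, 0.0427]
orientation: [180.0, -0.1, -1.2]
force: [-1.1, 2.1, 6.7]
opening: 0.0639
gripper_force: 30.0
```

Call:
send_rows([
  [[0,0,0.1,0],[0,0,0.3,0],[0,0.1,0.55,0],[0,0.3,0.8,0],[0,0.5,1,0],[0,0.75,1,0],[0,1,1,0]],
])

```text
clock: 6.65
tool_pos: [0.4286, -0.0498, 0.2425]
orientation: [-179.9, -0.1, -1.2]
force: [1.4, 0.1, -2.6]
opening: 0.0642
gripper_force: 30.0
```

Call:
send_rows([
  [[0,0.2,0.02,0],[0,0.45,0.05,0],[0,0.7,0.07,0],[0,0.9,0.1,0],[0,1,0.1,0],[0,1,0.1,0],[0,1,0.1,0]],
])

```text
clock: 7.52
tool_pos: [0.4287, 0.1479, 0.2615]
orientation: [180.0, 0.0, -1.2]
force: [-0.3, -0.4, -1.6]
opening: 0.0642
gripper_force: 30.0
```

```bash
python3 - <<'E'
from h import *
f=[]
for i in range(24):
    ctrl.snapshot('top'); f.append(ctrl.get_obs()['force'])
f=np.array(f);print(f.mean(0),f.std(0),f[:12].mean(0),ctrl.get_obs()['tool_pos'],ctrl.get_obs()['clock'])
im=ctrl.snapshot('scene'); cv2.imwrite('pics/b.png',cv2.resize(im[100:300,180:420,::-1],None,fx=3,fy=3,interpolation=cv2.INTER_CUBIC))
E
```

```text
[-0.05864797 -0.01830129 -1.78624633] [0.44783538 0.52149622 0.44616245] [-0.24169734  0.07214307 -1.73512632] [0.42906063 0.14878281 0.26196087] 8.725
```

View pics/b.png

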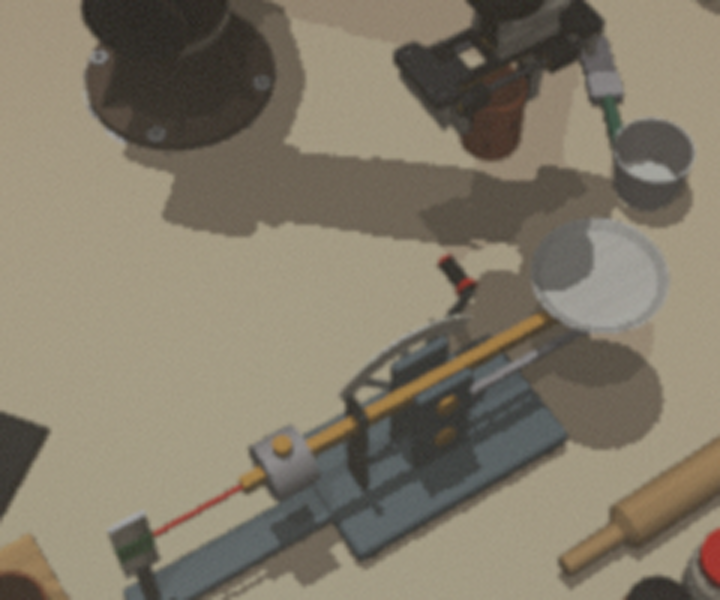

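Picture: the beaker hangs upright in the grip at crop (492,120), and the pan is clear at (600,275). Its weight is about 1.8 N, which puts the lever near 1.1. Now over the pan.

Call:
send_rows([
  [[0.2,0.02,0,0],[0.45,0.05,0,0],[0.7,0.0675,0,0],[0.865,0.0675,0,0],[0.865,0.0675,-0.1,0],[0.865,0.0675,-0.2,0],[0.865,0.0675,-0.2,0]],
])

```text
clock: 9.65
tool_pos: [0.6012, 0.1617, 0.22]
orientation: [179.9, 0.2, -1.2]
force: [0.4, 0.5, -0.2]
opening: 0.0643
gripper_force: 30.0
```

```bash
python3 - <<'E'
from h import *
np.set_printoptions(precision=4,suppress=True)
print(ctrl.get_obs()['tool_pos'])
for c in('scene','top'):
    im=ctrl.snapshot(c)
    for t in ('pan_floor','beaker'):
        r=ctrl.spot_point(t,c); print(c,t,[(atz(c,x['pixel'],.17 if t[0]=='p' else .18),x['conf']) for x in r[:1]])
    if c=='scene': cv2.imwrite('pics/c.png',cv2.resize(im[130:250,300:460,::-1],None,fx=5,fy=5,interpolation=cv2.INTER_CUBIC))
E
```

```text
[0.6012 0.1617 0.22  ]
scene pan_floor [(array([0.6096, 0.1622, 0.17  ]), 0.92)]
scene beaker [(array([0.6066, 0.1671, 0.18  ]), 0.75)]
top pan_floor [(array([0.6022, 0.1535, 0.17  ]), 0.7)]
top beaker [(array([0.5936, 0.1654, 0.18  ]), 0.62)]
```

View pics/c.png

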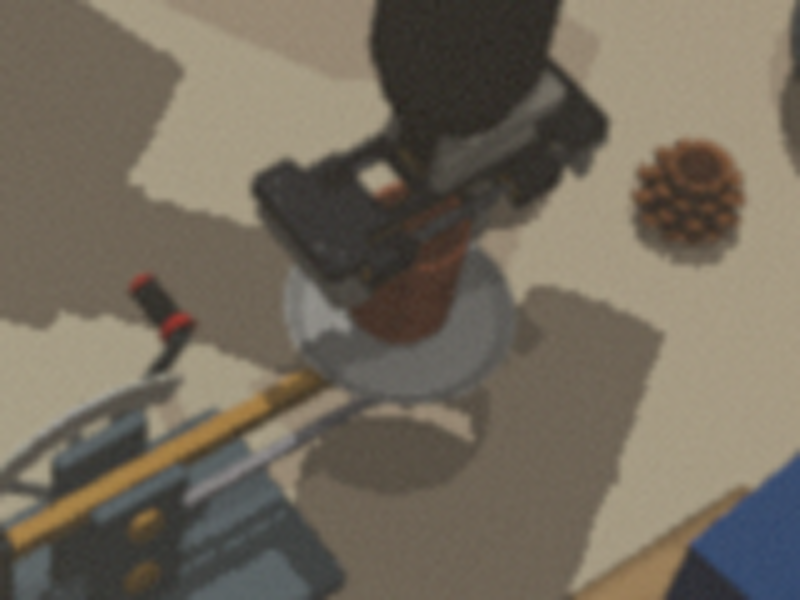

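The beaker is central over the pan, its base at crop (400,320) inside the rim ellipse. I'll lower it slowly, following the pan down to its stop.

Call:
send_rows([
  [[0,0,-0.012,0],[0,0,-0.022,0],[0,0,-0.03,0],[0,0,-0.037,0],[0,0,-0.043,0],[0,0,-0.049,0],[0,0,-0.055,0],[0,0,-0.061,0],[0,0,-0.067,0],[0,0,-0.073,0],[0,0,-0.079,0],[0,0,-0.085,0]],
])

```text
clock: 11.45
tool_pos: [0.6021, 0.1623, 0.2049]
orientation: [-180.0, -0.0, -1.2]
force: [0.8, 0.0, -1.7]
opening: 0.0637
gripper_force: 30.0
```

Call:
send_rows([
  [[0,0,-0.006,0],[0,0,-0.012,0],[0,0,-0.018,0],[0,0,-0.024,0],[0,0,-0.03,0],[0,0,-0.036,0],[0,0,-0.042,0],[0,0,-0.048,0],[0,0,-0.054,0],[0,0,-0.06,0],[0,0,-0.066,0],[0,0,-0.072,0]],
])

```text
clock: 12.95
tool_pos: [0.6021, 0.1623, 0.1905]
orientation: [180.0, 0.0, -1.2]
force: [-0.7, -0.2, -0.4]
opening: 0.0646
gripper_force: 30.0
```

```bash
python3 - <<'E'
from h import *
f=[]
for i in range(6):
    ctrl.snapshot('scene'); f.append(ctrl.get_obs()['force'])
print(np.mean(f,0),ctrl.get_obs()['tool_pos'])
P=tri(ctrl.spot_point('pointer_tip','scene')[0]['pixel'],(ctrl.snapshot('top'),ctrl.spot_point('pointer_tip','top')[0]['pixel'])[1]);print(P)
E
```

```text
[-0.24449095  0.11955115 -1.38375351] [0.60209051 0.162289   0.1906448 ]
(array([ 0.59565991, -0.33805306,  0.18499739]), np.float64(0.0019884465264786806))
```

Call:
send_rows([
  [[0,0,-0.005,0],[0,0,-0.01,0],[0,0,-0.015,0],[0,0,-0.019,0],[0,0,-0.019,0]],
])

```text
clock: 14.02
tool_pos: [0.6021, 0.1622, 0.1869]
orientation: [180.0, -0.0, -1.2]
force: [-1.0, -0.1, -0.1]
opening: 0.0642
gripper_force: 30.0
```

```bash
python3 - <<'E'
from h import *
f=[]
for i in range(6):
    ctrl.snapshot('scene'); f.append(ctrl.get_obs()['force'])
print(np.mean(f,0),ctrl.get_obs()['tool_pos'])
E
```

```text
[-0.97036935 -0.2621519   0.70779986] [0.60207576 0.16225948 0.18690392]
```

It's on the stop, since the force now reads +0.7 N. Release.

Call:
send_rows([
  [[0,0,0,0],[0,0,0,0],[0,0,0,0],[0,0,0,0],[0,0,0,0]],
], jaw=0.95)

```text
clock: 14.95
tool_pos: [0.6021, 0.1623, 0.1867]
orientation: [180.0, -0.0, -1.2]
force: [0.3, -0.0, -0.1]
opening: 0.0835
gripper_force: 0.0
```

Call:
send_rows([
  [[0,0,0.06,0],[0,0,0.14,0],[0,0,0.25,0],[0,0,0.4,0],[0,0,0.55,0]],
])

```text
clock: 15.58
tool_pos: [0.6022, 0.1622, 0.2992]
orientation: [-180.0, -0.1, -1.2]
force: [0.5, -0.5, 0.3]
opening: 0.0832
gripper_force: 0.0
```

```bash
cat >> h.py <<'E'
def ptr(n=1):
    o=[]
    for i in range(n):
        ctrl.snapshot('scene'); r=ctrl.spot_point('pointer_tip','scene')
        if not r: continue
        # plane of beam x: intersect ray with vertical plane y=-0.341
        e,d=ray('scene',*r[0]['pixel']); p=e+d*((-0.340-e[1])/d[1]); o.append([ctrl.get_obs()['clock'],(p[2]-.145)/.303,p[0],r[0]['conf']])
    return np.round(o,3)
E
python3 - <<'E'
from h import *
print(ptr(2))
ctrl.snapshot('top')
for t in('beaker','lever_knob','pan_floor'):
    a,b=ctrl.spot_point(t,'scene'),ctrl.spot_point(t,'top')
    if a and b: print(t,tri(a[0]['pixel'],b[0]['pixel']))
o=ctrl.get_obs();print(o['tool_pos'],o['clock'],o['force'])
im=ctrl.snapshot('scene'); cv2.imwrite('pics/d.png',cv2.resize(im[100:300,200:440,::-1],None,fx=3,fy=3,interpolation=cv2.INTER_CUBIC))
E
```

```text
[[15.675  0.125  0.583  0.86 ]
 [15.775  0.14   0.588  0.93 ]]
beaker (array([0.60961314, 0.16897783, 0.15280296]), np.float64(0.007741698627493036))
lever_knob (array([0.52226991, 0.04649342, 0.17634731]), np.float64(0.0026632105666730536))
pan_floor (array([0.60945536, 0.15142526, 0.15488937]), np.float64(0.015009400284007171))
[0.6018925  0.16214899 0.2961511 ] 16.125 [-0.08354604 -0.41175716  0.02403885]
```

View pics/d.png

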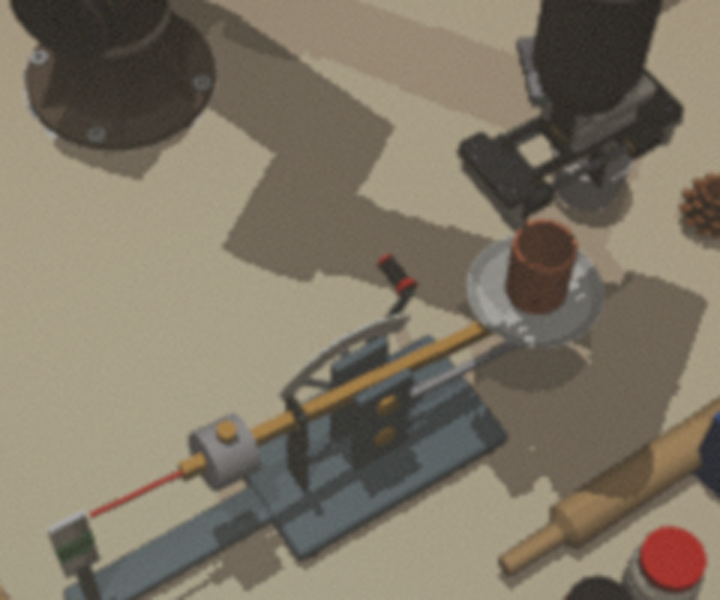

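The beaker stands upright in the middle of the pan, crop (542,265), and the pointer is at the top of the plate. Next I refine the knob position and retreat upward.

```bash
python3 - <<'E'
from h import *
for px in((187.3,328.3),(194.5,334.5)): print(atz('scene',px,.187))
for c in('scene','top'):
    for t,z in(('lever_knob',.187),('lever_pivot',.08),('balance',0)): 
        for x in ctrl.spot_point(t,c)[:1]: print(c,t,atz(c,x['pixel'],z))
E
```

```text
[0.51311109 0.03616706 0.187     ]
[0.54431533 0.03671853 0.187     ]
scene lever_knob [0.52669191 0.03392678 0.187     ]
scene lever_pivot [ 0.52262787 -0.03613507  0.08      ]
scene balance [ 0.59283929 -0.02765299  0.        ]
top lever_knob [0.52079011 0.04731834 0.187     ]
top lever_pivot [ 0.52491853 -0.03567911  0.08      ]
top balance [ 0.59618425 -0.03743232  0.        ]
```

Call:
send_rows([
  [[-0.1,-0.1,0,0],[-0.25,-0.25,0,0],[-0.38,-0.45,0,0],[-0.38,-0.6,0,0],[-0.38,-0.61,0,0]],
], jaw=0.55)

```text
clock: 17.1
tool_pos: [0.5257, 0.0388, 0.2974]
orientation: [-180.0, -0.1, -1.3]
force: [0.2, 0.4, 0.4]
opening: 0.0486
gripper_force: 0.0
```

Call:
send_rows([
  [[0,-0.017,-0.15,0],[0,-0.017,-0.35,0],[0,-0.017,-0.52,0],[0,-0.017,-0.61,0],[0,-0.017,-0.61,0]],
])

```text
clock: 17.73
tool_pos: [0.5254, 0.037, 0.1734]
orientation: [179.9, 0.2, -1.2]
force: [0.3, 0.1, 0.3]
opening: 0.0483
gripper_force: 0.0
```

Call:
send_rows([
  [[0,0,0,0],[0,0,0,0],[0,0,0,0],[0,0,0,0],[0,0,0,0]],
], jaw=0)

```text
clock: 18.35
tool_pos: [0.5262, 0.0362, 0.1753]
orientation: [180.0, -0.0, -1.2]
force: [0.5, -4.5, 2.7]
opening: 0.0171
gripper_force: 30.0
```

Knob gripped. I'll swing it quickly to about 0.65, still well short of lift-off.

Call:
send_rows([
  [[0,-0.0275,0.018,0],[-0.001,-0.0555,0.034,0],[-0.002,-0.114,0.062,0],[-0.003,-0.175,0.0845,0],[-0.005,-0.238,0.1005,0],[-0.006,-0.302,0.1105,0],[-0.007,-0.367,0.1135,0],[-0.008,-0.3995,0.1125,0],[-0.008,-0.3995,0.1125,0]],
])

```text
clock: 19.48
tool_pos: [0.5248, -0.0421, 0.1984]
orientation: [-179.9, -0.1, -1.2]
force: [-3.1, 5.4, 8.3]
opening: 0.0169
gripper_force: 30.0
```

```bash
python3 - <<'E'
from h import *
print(ptr(4),ctrl.get_obs()['tool_pos'],ctrl.get_obs()['force'])
r=ctrl.spot_point('lever_knob','scene');print(r and r[0])
E
```

```text
[[19.575  0.145  0.592  0.61 ]
 [19.675  0.24   0.604  0.55 ]
 [19.775  0.324  0.612  0.83 ]
 [19.875  0.136  0.59   0.81 ]] [ 0.52484586 -0.0420499   0.19840606] [-2.63713099  5.25161185  6.51497261]
{'pixel': [199.0, 311.2], 'conf': 0.75}
```

The network's readings are too noisy, so I'll measure the red needle directly.

```bash
cat >> h.py <<'E'
def needle(im):
    a=im.astype(int)[235:310,222:268]; w=np.clip(a[...,0]-np.maximum(a[...,1],a[...,2])-35,0,None)*(a[...,1]-a[...,2]<25)
    cs=[];rs=[];ws=[]
    for c in range(w.shape[1]):
        s=w[:,c].sum()
        if s>15: cs.append(c+222);rs.append((w[:,c]*np.arange(235,310)).sum()/s);ws.append(s)
    if len(cs)<6: return np.nan,len(cs)
    cs=np.array(cs);rs=np.array(rs);k=np.ones(len(cs),bool)
    for _ in range(4):
        p=np.polyfit(cs[k],rs[k],1); k=abs(np.polyval(p,cs)-rs)<1.5 if abs(np.polyval(p,cs)-rs).max()>1.5 else k
        if k.sum()<5: break
    return np.polyval(p,240.),int(k.sum())
E
python3 - <<'E'
from h import *
z=cv2.imread('pics/scene0.png')[...,::-1]; print(needle(z))
for i in range(3): im=ctrl.snapshot('scene'); print(needle(im))
v=np.vstack([z[225:310,210:290],im[225:310,210:290]])
cv2.imwrite('pics/e.png',cv2.resize(np.ascontiguousarray(v[...,::-1]),None,fx=3.5,fy=3.5))
E
```

```text
(np.float64(267.63546587419097), 14)
(np.float64(266.33933066620983), 31)
(np.float64(266.3443883451565), 31)
(np.float64(266.3408624200926), 31)
```

View pics/e.png

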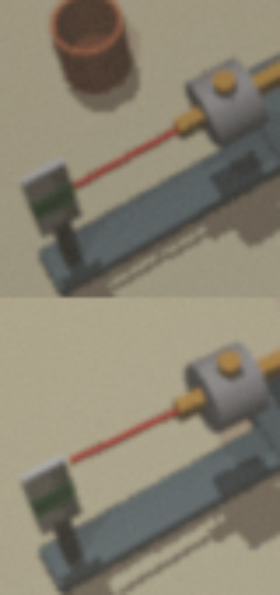

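Top: needle level, tip at crop (75,185). Bottom: pointer at its upper stop, tip at crop (70,161). The needle row at column 240 is about 273 for level and 266.3 at the stop, a good enough measure. Slow ramp starts.

Call:
send_rows([
  [[0,-0.0054,-0.0005,0],[0,-0.0108,-0.0009,0],[0,-0.0162,-0.0013,0],[0,-0.0216,-0.0018,0],[0,-0.027,-0.0024,0],[0,-0.0324,-0.003,0],[0,-0.0378,-0.0035,0],[0,-0.0431,-0.004,0],[0,-0.0485,-0.0046,0],[0,-0.0539,-0.0052,0],[0,-0.0593,-0.0058,0],[0,-0.0647,-0.0065,0]],
])

```text
clock: 21.58
tool_pos: [0.5245, -0.0543, 0.1969]
orientation: [-179.8, -0.1, -1.2]
force: [-5.1, 9.8, 9.0]
opening: 0.0173
gripper_force: 30.0
```

```bash
sed -i 's/235:310/256:310/;s/range(235,310)/range(256,310)/;s/arange(235,310)/arange(256,310)/' h.py
cat >> h.py <<'E'
def look(n=2):
    print('R0,17'); 
    for i in range(n): print(np.round(needle(ctrl.snapshot('scene')),2),round(ctrl.get_obs()['clock'],2))
    o=ctrl.get_obs(); print(np.round(o['tool_pos'],4),np.round(o['force'],1))
E
python3 - <<'E'
from h import *
print(needle(cv2.imread('pics/scene0.png')[...,::-1])); look()
E
```

```text
(np.float64(272.59183335351827), 29)
R0,17
[266.33  31.  ] 21.62
[266.34  31.  ] 21.68
[ 0.5246 -0.0543  0.1969] [-3.5  9.   7.3]
```

Call:
send_rows([
  [[0,-0.0053,0,0],[0,-0.0106,0,0],[0,-0.0159,0,0],[0,-0.0212,-0.001,0],[0,-0.0265,-0.002,0],[0,-0.0318,-0.003,0],[0,-0.0371,-0.004,0],[0,-0.0424,-0.0053,0],[0,-0.0477,-0.0066,0],[0,-0.053,-0.0079,0],[0,-0.0583,-0.0091,0],[0,-0.0637,-0.0104,0]],
])

```text
clock: 23.18
tool_pos: [0.5242, -0.0671, 0.1946]
orientation: [-179.8, -0.0, -1.2]
force: [-5.5, 9.8, 8.5]
opening: 0.0172
gripper_force: 30.0
```

```bash
python3 -c "
from h import *
look()"
```

```text
R0,17
[266.34  31.  ] 23.23
[266.34  31.  ] 23.27
[ 0.5242 -0.0671  0.1946] [-5.   8.5  7.5]
```

Call:
send_rows([
  [[0,-0.0052,-0.001,0],[0,-0.0104,-0.0023,0],[0,-0.0156,-0.0036,0],[0,-0.0207,-0.005,0],[0,-0.0259,-0.0066,0],[0,-0.0311,-0.0083,0],[0,-0.0362,-0.01,0],[0,-0.0414,-0.0118,0],[0,-0.0466,-0.0136,0],[0,-0.0517,-0.0154,0],[0,-0.0569,-0.0173,0],[0,-0.062,-0.0192,0]],
])

```text
clock: 24.78
tool_pos: [0.524, -0.0796, 0.1907]
orientation: [-179.8, 0.0, -1.2]
force: [-4.2, 9.8, 5.2]
opening: 0.017
gripper_force: 30.0
```

```bash
python3 -c "
from h import *
look()"
```

```text
R0,17
[266.81  31.  ] 24.82
[266.94  31.  ] 24.88
[ 0.524  -0.0797  0.1905] [-4.4  7.8  6.8]
```

Lift-off was around q≈0.93. The ramp continues.

Call:
send_rows([
  [[0,-0.005,-0.0017,0],[0,-0.01,-0.0035,0],[0,-0.015,-0.0054,0],[0,-0.02,-0.0074,0],[0,-0.025,-0.0095,0],[0,-0.03,-0.0117,0],[0,-0.035,-0.0139,0],[0,-0.04,-0.0161,0],[0,-0.045,-0.0184,0],[0,-0.05,-0.0207,0],[0,-0.055,-0.023,0],[0,-0.06,-0.0253,0]],
])

```text
clock: 26.38
tool_pos: [0.5237, -0.0917, 0.1853]
orientation: [-179.8, 0.0, -1.2]
force: [-6.4, 8.8, 7.3]
opening: 0.0171
gripper_force: 30.0
```

```bash
python3 -c "
from h import *
look()"
```

```text
R0,17
[271.52  30.  ] 26.43
[271.59  30.  ] 26.48
[ 0.5236 -0.0917  0.1853] [-4.4  7.6  6.7]
```

Call:
send_rows([
  [[0,0,0,0],[0,0,0,0],[0,0,0,0],[0,0,0,0]],
])

```text
clock: 26.98
tool_pos: [0.5237, -0.0917, 0.1853]
orientation: [-179.9, 0.0, -1.2]
force: [-5.7, 8.6, 7.0]
opening: 0.0172
gripper_force: 30.0
```

```bash
python3 -c "
from h import *
look(1)"
```

```text
R0,17
[271.85  30.  ] 27.02
[ 0.5237 -0.0917  0.1853] [-5.4  8.4  6.8]
```

Call:
send_rows([
  [[0,0,0,0],[0,0,0,0],[0,0,0,0],[0,0,0,0]],
])

```text
clock: 27.52
tool_pos: [0.5237, -0.0918, 0.1853]
orientation: [-179.9, 0.0, -1.2]
force: [-5.5, 8.0, 7.4]
opening: 0.017
gripper_force: 30.0
```

```bash
python3 -c "
from h import *
look(1)"
```

```text
R0,17
[271.17  30.  ] 27.57
[ 0.5236 -0.0918  0.1853] [-5.3  8.2  6.2]
```

Call:
send_rows([
  [[0,0,0,0],[0,0,0,0],[0,0,0,0],[0,0,0,0]],
])

```text
clock: 28.08
tool_pos: [0.5236, -0.0917, 0.1853]
orientation: [-179.9, 0.0, -1.2]
force: [-5.5, 8.2, 7.0]
opening: 0.0174
gripper_force: 30.0
```

```bash
python3 -c "
from h import *
look(1)"
```

```text
R0,17
[270.56  29.  ] 28.12
[ 0.5237 -0.0917  0.1853] [-5.6  8.3  6.5]
```

Call:
send_rows([
  [[0,0,0,0],[0,0,0,0],[0,0,0,0],[0,0,0,0]],
])

```text
clock: 28.62
tool_pos: [0.5237, -0.0917, 0.1853]
orientation: [-179.9, 0.0, -1.2]
force: [-6.4, 8.2, 6.2]
opening: 0.0169
gripper_force: 30.0
```

```bash
python3 -c "
from h import *
look(1)"
```

```text
R0,17
[270.91  30.  ] 28.68
[ 0.5236 -0.0918  0.1853] [-4.4  7.9  6.7]
```

Call:
send_rows([
  [[0,-0.002,-0.001,0],[0,-0.004,-0.002,0],[0,-0.006,-0.003,0],[0,-0.008,-0.004,0],[0,-0.01,-0.005,0],[0,-0.012,-0.006,0],[0,-0.014,-0.007,0],[0,-0.016,-0.008,0],[0,-0.018,-0.009,0],[0,-0.02,-0.01,0],[0,-0.022,-0.011,0],[0,-0.0232,-0.0118,0]],
])

```text
clock: 30.18
tool_pos: [0.5236, -0.0963, 0.183]
orientation: [-179.8, 0.1, -1.2]
force: [-6.1, 9.1, 4.9]
opening: 0.0168
gripper_force: 30.0
```

```bash
python3 -c "
from h import *
look(1)"
```

```text
R0,17
[272.65  30.  ] 30.23
[ 0.5235 -0.0964  0.1829] [-5.1  8.4  7.1]
```

Call:
send_rows([
  [[0,0,0,0],[0,0,0,0],[0,0,0,0],[0,0,0,0],[0,0,0,0]],
])

```text
clock: 30.85
tool_pos: [0.5236, -0.0964, 0.1829]
orientation: [-179.9, 0.1, -1.2]
force: [-6.5, 8.3, 7.0]
opening: 0.0167
gripper_force: 30.0
```

```bash
python3 -c "
from h import *
look(1)"
```

```text
R0,17
[272.74  30.  ] 30.9
[ 0.5235 -0.0964  0.1829] [-5.   8.7  6.1]
```

Call:
send_rows([
  [[0,0,0,0],[0,0,0,0],[0,0,0,0],[0,0,0,0],[0,0,0,0]],
])

```text
clock: 31.52
tool_pos: [0.5235, -0.0964, 0.1829]
orientation: [-179.9, 0.1, -1.2]
force: [-5.4, 9.3, 6.3]
opening: 0.0173
gripper_force: 30.0
```

```bash
python3 -c "
from h import *
look(1)"
```

```text
R0,17
[272.52  30.  ] 31.57
[ 0.5236 -0.0964  0.1829] [-4.8  7.6  6.2]
```

Call:
send_rows([
  [[0,0,0,0],[0,0,0,0],[0,0,0,0],[0,0,0,0],[0,0,0,0]],
])

```text
clock: 32.2
tool_pos: [0.5236, -0.0964, 0.1829]
orientation: [-179.9, 0.1, -1.2]
force: [-5.9, 8.7, 7.7]
opening: 0.0169
gripper_force: 30.0
```

```bash
python3 -c "
from h import *
look(1)"
```

```text
R0,17
[272.4  30. ] 32.25
[ 0.5236 -0.0964  0.1829] [-6.3  8.7  6.6]
```

The needle is at zero and calm. Release and retreat.

Call:
send_rows([
  [[0,0,0,0],[0,0,0,0],[0,0,0,0],[0,0,0,0]],
], jaw=0.5)

```text
clock: 32.75
tool_pos: [0.5245, -0.0979, 0.1826]
orientation: [180.0, 0.0, -1.2]
force: [-0.2, 0.4, -0.1]
opening: 0.0432
gripper_force: 0.0
```

```bash
python3 -c "
from h import *
look(1)"
```

```text
R0,17
[272.58  30.  ] 32.8
[ 0.5245 -0.0979  0.1825] [-0.  -0.1 -1.2]
```

Call:
send_rows([
  [[0,0,0.05,0],[0,0,0.15,0],[0,0,0.3,0],[0,0,0.45,0],[0,0,0.6,0],[0,0,0.6,0]],
])

```text
clock: 33.55
tool_pos: [0.5258, -0.0979, 0.306]
orientation: [-180.0, -0.3, -1.2]
force: [-0.1, -0.2, -0.9]
opening: 0.0438
gripper_force: 0.0
```

```bash
python3 -c "
from h import *
look(1)"
```

```text
R0,17
[272.74  30.  ] 33.6
[ 0.5249 -0.0977  0.3042] [ 0.8 -0.3 -0.5]
```

Call:
send_rows([
  [[0,0,0,0],[0,0,0,0],[0,0,0,0],[0,0,0,0]],
])

```text
clock: 34.1
tool_pos: [0.5244, -0.0978, 0.3023]
orientation: [180.0, 0.0, -1.2]
force: [0.7, -1.1, -0.4]
opening: 0.0439
gripper_force: 0.0
```

```bash
python3 -c "
from h import *
look(1)"
```

```text
R0,17
[272.57  30.  ] 34.15
[ 0.5244 -0.0978  0.3024] [-0.  -0.3 -0.6]
```

Call:
send_rows([
  [[0,0,0,0],[0,0,0,0],[0,0,0,0],[0,0,0,0],[0,0,0,0]],
])

```text
clock: 34.78
tool_pos: [0.5245, -0.0978, 0.3026]
orientation: [-180.0, -0.0, -1.2]
force: [0.3, 0.0, 0.1]
opening: 0.0439
gripper_force: 0.0
```

```bash
python3 -c "
from h import *
look(1)"
```

```text
R0,17
[272.42  30.  ] 34.83
[ 0.5245 -0.0978  0.3026] [ 0.5  0.1 -0.7]
```

Now I watch until more than 6 s have passed since the arm cleared the knob (clock > 40.5).

Call:
send_rows([
  [[0,0,0,0],[0,0,0,0],[0,0,0,0],[0,0,0,0],[0,0,0,0],[0,0,0,0],[0,0,0,0],[0,0,0,0]],
])

```text
clock: 35.83
tool_pos: [0.5245, -0.0978, 0.3026]
orientation: [180.0, 0.0, -1.2]
force: [0.1, 0.2, -0.7]
opening: 0.0436
gripper_force: 0.0
```

```bash
python3 -c "
from h import *
look(1)"
```

```text
R0,17
[272.7  30. ] 35.88
[ 0.5245 -0.0977  0.3026] [ 0.3  0.1 -0.9]
```

Call:
send_rows([
  [[0,0,0,0],[0,0,0,0],[0,0,0,0],[0,0,0,0],[0,0,0,0],[0,0,0,0],[0,0,0,0],[0,0,0,0],[0,0,0,0]],
])

```text
clock: 37.0
tool_pos: [0.5245, -0.0978, 0.3026]
orientation: [180.0, 0.0, -1.2]
force: [0.1, -0.3, -0.2]
opening: 0.0436
gripper_force: 0.0
```

```bash
python3 -c "
from h import *
look(1)"
```

```text
R0,17
[272.51  30.  ] 37.05
[ 0.5245 -0.0978  0.3026] [ 0.7 -0.  -0.4]
```

Call:
send_rows([
  [[0,0,0,0],[0,0,0,0],[0,0,0,0],[0,0,0,0],[0,0,0,0],[0,0,0,0],[0,0,0,0],[0,0,0,0],[0,0,0,0],[0,0,0,0],[0,0,0,0],[0,0,0,0]],
])

```text
clock: 38.55
tool_pos: [0.5245, -0.0978, 0.3026]
orientation: [180.0, -0.0, -1.2]
force: [0.0, -0.3, -0.2]
opening: 0.0437
gripper_force: 0.0
```

```bash
python3 -c "
from h import *
look(1)"
```

```text
R0,17
[272.68  30.  ] 38.6
[ 0.5245 -0.0978  0.3026] [-0.1  0.4  0.7]
```

Call:
send_rows([
  [[0,0,0,0],[0,0,0,0],[0,0,0,0],[0,0,0,0],[0,0,0,0],[0,0,0,0],[0,0,0,0],[0,0,0,0],[0,0,0,0],[0,0,0,0],[0,0,0,0],[0,0,0,0]],
])

```text
clock: 40.1
tool_pos: [0.5245, -0.0977, 0.3026]
orientation: [-180.0, -0.0, -1.2]
force: [0.7, 0.3, 1.4]
opening: 0.0439
gripper_force: 0.0
```

Call:
send_rows([
  [[0,0,0,0],[0,0,0,0],[0,0,0,0],[0,0,0,0],[0,0,0,0],[0,0,0,0]],
])

```text
clock: 40.85
tool_pos: [0.5245, -0.0978, 0.3026]
orientation: [180.0, -0.0, -1.2]
force: [0.1, 0.4, -0.5]
opening: 0.0438
gripper_force: 0.0
```

```bash
python3 -c "
from h import *
look(1)
im=ctrl.snapshot('scene'); cv2.imwrite('pics/f.png',cv2.resize(im[100:300,200:440,::-1],None,fx=3,fy=3,interpolation=cv2.INTER_CUBIC))"
```

```text
R0,17
[272.63  29.  ] 40.9
[ 0.5244 -0.0978  0.3026] [0.4 1.  0.1]
```

View pics/f.png

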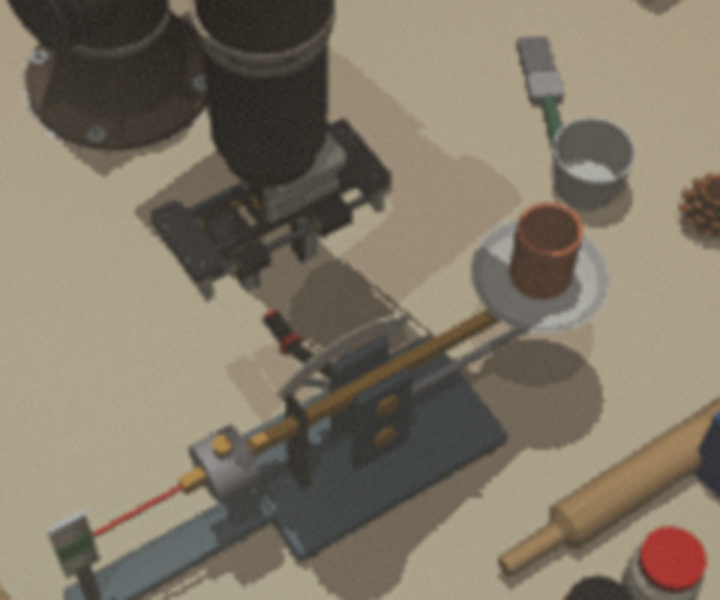

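The pointer is at the green band, crop (92,535). The beaker is upright mid-pan at (545,250), and the gripper is clear of the knob.

```bash
python3 -c "
from plant import ctrl
print(ctrl.close_job())"
```

```text
the job is handed in; nothing more can be done
None
```

The beaker is weighed and the job handed in at about 41 s: it stands upright mid-pan, the lever is let go at about 1.09 rad, and every pointer reading in the 8 s after release was within about 0.005 rad of zero (band ±0.05).

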